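Unhook the templates into the steadied drying rack

ROBOT

A 6-joint arm with a two-finger parallel gripper is mounted at the origin on the work surface; the furniture and walls round the work are solid. World frame = base frame: x ahead of the robot, y to its left, z up, the work surface at z = 0. Lengths are in m, angles in rad, forces in N, time in s.
With the tool pointing down it reaches from about 0.375 to 0.975 m from the base axis. Payload 3.8 kg.
Tool frame: the origin (TCP) lies at the very end of the fingers, on their centre line; the grasp point (between the pads) lies 19 mm behind it; z points along the fingers, y is the line along which they close (so a half turn about z gives the same grasp; the last joint's range is limited). The gripper opens to 85 mm and grips with 20 to 120 N. Pads are 22 mm wide; open, the fingers measure 114 mm over their backs; the gripper's body (76 mm by 85 mm) begins 54 mm behind the grasp point. The pads swing forward as they close: fully open they stand 13 mm farther back than shut.
Start: joints at [-1.145, 0.264, 1.604, -0, 1.274, -0.037], TCP at [0.301, -0.604, 0.204] pointing down, gripper open.
Joint ranges: [-2.63, 2.63], [-0.94, 2.18], [0.31, 2.57], [-1.31, 4.45], [0, 2.66], [-2.55, 2.55]. Speed limits (rad/s): [2.57, 2.57, 3.14, 3.14, 3.14, 3.14].

INTERFACE

Orientations are given as a rotation vector (axis times angle).
In Python, from workcell import bot gives the robot as it stands.
- The arm moves only by the shell command python3 -m creep 'ROWS' [FORCE]. ROWS is JSON, a list of rows, each a list of 5 numbers: the shift along the tool's x, y, z in units of 0.05 m (1.0 is 0.05 m), then the turn about the tool's z in units of 0.1 rad (1.0 is 0.1 rad), then the opening, from 0 (shut) to 1 (fully open). In form: [[tx, ty, tz, spin, hand], ...]. A call has 1 to 20 rows; each row shifts and turns the commanded pose from where the row before left it, along the tool's axes as they then stand; what a row does not reach is not made up. A row lasts 1/8 s, in which the tool goes at most 62.5 mm and 10.7 degrees, less where a joint would pass 70% of its speed; a pose out of reach is approached as far as the arm can. A call with a number of a shift or a turn outside -1 to 1 is refused whole. A call with a gripper value outside its range is refused whole. The fingers move at their own pace and stop on an object; FORCE is the grip in N (left out, the last holds). Time passes only in rows, so rows that do not move let the fingers close. It gives the time, the measured TCP pose, the force, the opening and the grip force at its end, in the units of the state.
- bot.read_state(): the state, without advancing time (a new reading comes with each control period).
- bot.read_camera(name): name is "scene" or "top" or "wrist"; returns a dict with "pixels" (420x560x3 uint8, red, green, blue), "vfov" (degrees; the focal length in pixels is half the picture's height over the tangent of half this angle, whatever the lens; pixels are square), "cx", "cy" (the principal point, pixels), "dist_coeffs" ([k1, k2, p1, p2, k3] as OpenCV has them; the pictures are not rectified), "world_to_cam" (4x4, takes a point from world to camera coordinates). Camera axes: x right, y down, z forward; pixel columns grow to the right and rows downward; lengths in m; the calibration is good to about 2 mm. A picture is of the moment at which its call begins. There is no depth.
- bot.finish_job(): hands the job in; it is judged then, once.
Trained networks look in a picture, given as the dict that the camera call returned (one of the last four; its "shot" number tells which), for a name from the list of things; names that differ only in an ending like _2 or _b are one class to them, and where a whole thing is asked for, a point or a joint stands for the part that bears it (a point fixed in the world has none). Each returns a list of dicts, best first, with "score" (0 to 1); they miss things now and then, are a little off and sometimes report something else, mostly with a low value. They report only what shows in the picture. A call takes as long as a camera call. They do not tell look-alikes from the thing itself.
- bot.look_for(target, picture): "bbox" ([left, top, right, bottom] in pixels, round what is visible of it).
- bot.regions_of(target, picture): "mask" (420x560 bool, what is visible of it) and "bbox" ([left, top, right, bottom] in pixels, round what is visible of it).
The state is a dict: "time": time; "q": joint angles; "joint_vel": joint speeds; "joint_torque": joint torques, N m; "tool_pos": TCP position; "tcp_rot": TCP orientation; "wrist_force": force on the tool from outside, world axes, zero at the start; "torque": the same for the moment, N m; "width": opening from 0.0 (shut) to 1.0 (fully open); "grip_force": force on a finger pad.
Only numpy, scipy, OpenCV 4.12 (cv2) and the standard library are available. Lean on these libraries where they do the work, as an engineer would, in place of code of your own. Each camera call takes 0.05 s, during which the arm holds its last target. There are 200 camera calls.

TASK

The drying rack rocks because two of its feet stand on the raised strip of its base board: first turn it until all four feet stand on the plain board, either side of the strip, and it is level and steady. Then take every plywood template off its screw on the hanging rail, sliding it up its keyhole until the screw head is at the wide hole and drawing it off without wrenching, and stand each one upright, tab up, fully down in a slot of the rack and roughly centred across it. Leave the rack steady on its board and do not disturb the tape measure, sanding block, pliers or chisel.

Things in the scene. Friction and masses are not known exactly. Their poses are not given: they have to be found in the camera images.
- rail: fixed wooden rail: bar 360 mm long (y), 20 deep, 24 high, its top 137 mm above the bench, on uprights and feet at y = +-160 mm. Origin on the bench below the middle of the bar's front face; front is -x, towards the robot. Each template hangs on one of its four screws, parallel to the bar, the tab rising 44 mm above the bar.
- screw_0 (a point): axis of the rail's screw at rail y = -144 mm, at the front face, 125 mm above the bench; the others are at y = -48, 48, 144 mm. Each steel screw points to the rail's -x: neck 9 mm thick and 18 mm long, then a head 18 mm across, 5 mm thick.
- base_board: fixed plywood board 270 (x) x 250 (y) mm, 15 mm thick, origin in the middle of its underside on the bench. A raised strip 80 mm wide (y -40 to 40 mm) and 10 mm high runs along its whole x; the plain top is at z = 15 mm, the strip's top at z = 25 mm.
- rack: loose wooden drying rack 230 mm long (x), 0.45 kg; origin in the middle at the feet's undersides. Four round-ended feet 22 mm across, 20 high, at x = +-95, y = +-65 mm. It starts with two diagonal feet on the strip, its x turned 0.4-0.8 rad counter-clockwise from the board's x. With its x along the board's x (or square to it), and centred, all feet meet the plain board.
- rack_slot_0 (a point): middle of the floor of the rack's slot at rack x = -90 mm; the others are at x = -45, 45, 90 mm, y = 0. Slots are 22 mm wide in x, cut right across the 50 mm wide beam, floor at rack z = 32 mm, walls to z = 72 mm. A template stands in one with its thickness along the rack's x, either way round.
- rack_handle (a point): middle of the top of the rack's carrying handle, at rack z = 147 mm: an upright plate 16 mm (rack x) by 40 mm (rack y), 75 mm high. The rack can be lifted by it, loaded or empty, with a firm grip across the 40 mm.
- tape_measure: yellow tape measure 41 x 87 x 68 mm, a bystander; origin under its middle
- sanding_block: cork sanding block 69 x 115 x 34 mm, a bystander; origin under its middle
- pliers: pliers with red grips, 137 x 76 x 15 mm, a bystander; origin under its middle
- chisel: chisel with a wooden grip, 27 x 232 x 27 mm, lying behind the rail, a bystander; origin under its middle
- template_0: flat wood template 14 mm thick (x), 76 wide (y), 140 tall (z); plain outline. Origin mid bottom edge, front is -x. Grip tab 44 wide at z 100-140. Keyhole right through: slot 13 wide, z 74-88, wide hole below it, 26 square, centred z 61. Hangs with the screw axis at z 83.5: raise 22.5 mm, then draw 25 mm to -x. 0.1 kg; may be absent.
- template_1: flat wood template 14 mm thick (x), 76 wide (y), 140 tall (z); lower corners cut away, bottom edge 56 wide. Origin mid bottom edge, front is -x. Grip tab 44 wide at z 100-140. Keyhole right through: slot 13 wide, z 74-88, wide hole below it, 26 square, centred z 61. Hangs with the screw axis at z 83.5: raise 22.5 mm, then draw 25 mm to -x. 0.1 kg; may be absent.
- template_2: flat wood template 14 mm thick (x), 76 wide (y), 140 tall (z); notch 28 wide, 22 high in the bottom edge. Origin mid bottom edge, front is -x. Grip tab 44 wide at z 100-140. Keyhole right through: slot 13 wide, z 74-88, wide hole below it, 26 square, centred z 61. Hangs with the screw axis at z 83.5: raise 22.5 mm, then draw 25 mm to -x. 0.1 kg; may be absent.
- template_3: flat wood template 14 mm thick (x), 76 wide (y), 140 tall (z); waist 54 wide above the bottom edge. Origin mid bottom edge, front is -x. Grip tab 44 wide at z 100-140. Keyhole right through: slot 13 wide, z 74-88, wide hole below it, 26 square, centred z 61. Hangs with the screw axis at z 83.5: raise 22.5 mm, then draw 25 mm to -x. 0.1 kg; may be absent.
Not all that is in view belongs to the job. What is shaped like the template_1 but green or turquoise is not meant.

How it is judged:
By the outcome, as a careful person would: the job done as asked, in the order asked, and still so for the second after the job is handed in, with the robot touching nothing.
Of template_0, template_1, template_2, template_3 only 3 to 4 are there at a start; the rules pass over those that are not, and their reading is None.
At some moment in a run one of rack may be knocked a few centimetres aside while the robot is not near it.
It also fails if it takes over 210 s, if anything falls off the work surface, if the arm or the gripper's body presses on something with over 40 N, if the wrist force passes 120 N, or if a joint passes its speed limit or range.

## Working session

There is one attempt and no reset: what is moved stays moved. The work goes in short steps, Python scripts to look and compute and a shell command to move; the robot and the scene stay as the last step left them, time stands still between calls to the robot, and variables do not carry over. Pictures are saved under pics/ and viewed, at most 14 in all, crops included, and the job is handed in when it is done.

```bash
mkdir -p pics; ls; cat > h.py <<'E'
import numpy as np, cv2, json
from workcell import bot
from scipy.spatial.transform import Rotation as R
def K(p):
    h=p["pixels"].shape[0]; f=h/2/np.tan(np.radians(p["vfov"])/2)
    return np.array([[f,0,p["cx"]],[0,f,p["cy"]],[0,0,1.]])
def proj(p,X):
    T=np.array(p["world_to_cam"]); X=np.atleast_2d(np.array(X,float))
    return cv2.projectPoints(X,cv2.Rodrigues(T[:3,:3])[0],T[:3,3],K(p),np.array(p["dist_coeffs"],float))[0][:,0]
def unproj(p,uv,z):
    uv=np.array(uv,float).reshape(-1,1,2); T=np.array(p["world_to_cam"])
    n=cv2.undistortPoints(uv,K(p),np.array(p["dist_coeffs"],float))[:,0]
    d=np.c_[n,np.ones(len(n))]@T[:3,:3]; c=-T[:3,:3].T@T[:3,3]
    return c+d*((z-c[2])/d[:,2])[:,None]
def save(p,name): cv2.imwrite("pics/"+name+".png",p["pixels"][:,:,::-1])
def pose():
    s=bot.read_state(); return s,np.array(s["tool_pos"]),R.from_rotvec(s["tcp_rot"])
E
python3 - <<'E'
from h import *
for n in ["scene","top"]:
    p=bot.read_camera(n); save(p,n+"0")
    T=np.array(p["world_to_cam"]); print(n,-T[:3,:3].T@T[:3,3])
    for t in ["rail","base_board","rack","template_0","tape_measure","sanding_block","pliers","chisel"]:
        for d in bot.look_for(t,p)[:6]: print(t,round(d["score"],2),np.round(d["bbox"]))
s,x,r=pose(); print(s["time"],x,r.as_matrix().round(2))
E
```

```text
pics
scene [-0.41711984 -1.10059651  0.98862884]
rail 0.6 [252. 158. 341. 239.]
base_board 0.89 [151. 147. 249. 207.]
rack 0.78 [166. 130. 237. 183.]
rack 0.7 [250. 158. 341. 238.]
template_0 0.79 [281. 157. 301. 202.]
template_0 0.73 [255. 147. 277. 193.]
template_0 0.68 [404. 236. 433. 284.]
template_0 0.6 [221. 222. 249. 270.]
tape_measure 0.82 [250. 221. 278. 247.]
sanding_block 0.72 [201. 198. 244. 228.]
pliers 0.59 [285. 253. 315. 287.]
pliers 0.44 [249. 221. 276. 250.]
top [-0.02078718 -0.21695998  1.65277343]
rail 0.82 [243. 169. 342. 219.]
base_board 0.91 [135. 169. 219. 244.]
rack 0.84 [139. 170. 208. 233.]
rack 0.21 [243. 172. 340. 218.]
template_0 0.92 [242. 176. 266. 198.]
template_0 0.84 [265. 176. 288. 203.]
template_0 0.76 [318. 184. 347. 203.]
template_0 0.73 [396. 204. 424. 222.]
template_0 0.36 [240. 173. 342. 217.]
tape_measure 0.71 [278. 235. 299. 254.]
tape_measure 0.17 [241. 172. 342. 217.]
sanding_block 0.79 [244. 233. 262. 256.]
pliers 0.48 [319. 240. 343. 257.]
chisel 0.72 [254. 164. 314. 170.]
0.9 [ 0.30137585 -0.60397427  0.20452147] [[ 0.89  0.45  0.  ]
 [ 0.45 -0.89 -0.  ]
 [ 0.    0.   -1.  ]]
```

```bash
python3 - <<'E'
import cv2
a=cv2.imread("pics/scene0.png")[110:310,130:460];cv2.imwrite("pics/a.png",cv2.resize(a,(790,480),interpolation=cv2.INTER_CUBIC))
a=cv2.imread("pics/top0.png")[150:270,120:440];cv2.imwrite("pics/b.png",cv2.resize(a,(800,300),interpolation=cv2.INTER_CUBIC))
E
```

```text
(no output)
```

View pics/a.png

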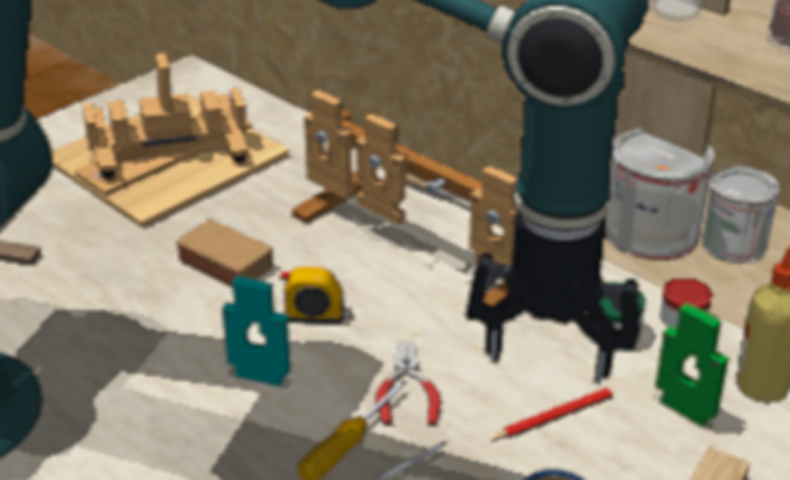

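View pics/b.png

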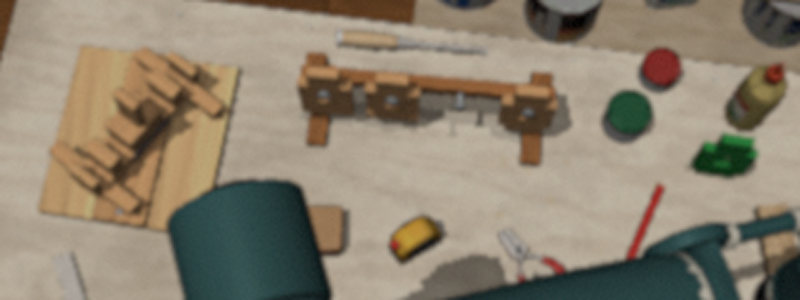

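The scene shows three wood templates on the rail: left, next to it, and far right, with the third screw empty. The rack stands turned on its board at the left, at top pixels about (175,200). The green and turquoise templates are decoys.

```bash
python3 - <<'E'
from h import *
p=bot.read_camera("top")
f=lambda a:np.array(a)/2.5+np.array([120,150])
print("board",unproj(p,f([(82,45),(238,68),(40,210)]),0.015).round(3))
print("handle top",unproj(p,f([(128,100)]),.15).round(3))
print("screws/templ front z.125",unproj(p,f([(326,97),(393,101),(460,100),(529,113)]),.12).round(3))
print("tab tops",unproj(p,f([(326,72),(393,78),(531,92)]),.181).round(3))
print("bystanders",unproj(p,f([(328,230),(415,238),(535,260),(410,42)]),.03).round(3))
w=bot.read_camera("wrist");T=np.array(w["world_to_cam"]);s,x,r=pose()
c=-T[:3,:3].T@T[:3,3];print("wristcam in tool",r.inv().apply(c-x),(T[:3,:3]@r.as_matrix()).round(2),w["vfov"])
for n in (p,):
  for d in bot.look_for("rack_handle",n)[:2]: print(d["score"],d["bbox"])
E
```

```text
board [[0.652 0.378 0.015]
 [0.645 0.132 0.015]
 [0.384 0.381 0.015]]
handle top [[0.523 0.247 0.15 ]]
screws/templ front z.125 [[ 0.575 -0.022  0.12 ]
 [ 0.582 -0.116  0.12 ]
 [ 0.596 -0.21   0.12 ]
 [ 0.589 -0.308  0.12 ]]
tab tops [[ 0.588 -0.024  0.181]
 [ 0.591 -0.116  0.181]
 [ 0.596 -0.304  0.181]]
bystanders [[ 0.407 -0.045  0.03 ]
 [ 0.412 -0.171  0.03 ]
 [ 0.403 -0.344  0.03 ]
 [ 0.716 -0.123  0.03 ]]
wristcam in tool [ 7.05518790e-02  6.97043234e-05 -1.70144830e-01] [[ 0.    1.   -0.  ]
 [-0.96  0.   -0.28]
 [-0.28  0.    0.96]] 58.58015197207988
0.88 [143.0, 170.8, 207.9, 235.9]
```

```bash
python3 -m creep '[[0,0,-0.6,0.93,1],[0,0,-0.6,0.93,1],[0,0,-0.6,0.93,1],[0,0,-0.6,0.93,1],[0,0,-0.6,0.93,1],[0.6,-0.88,0,0,1],[0.6,-0.88,0,0,1],[0.6,-0.88,0,0,1],[0.6,-0.88,0,0,1],[0.6,-0.88,0,0,1],[0.6,-0.88,0,0,1],[0.6,-0.88,0,0,1],[0.6,-0.88,0,0,1],[0.6,-0.88,0,0,1],[0.6,-0.88,0,0,1],[0,0,0,0,1]]'
python3 - <<'E'
from h import *
p=bot.read_camera("wrist"); save(p,"w1"); s,x,r=pose(); print(s["time"],x,r.as_rotvec(),R.as_matrix(r).round(3),s["q"])
import pickle; pickle.dump(p,open("w1.pkl","wb"))
for d in bot.look_for("template_0",p)[:5]+bot.look_for("rail",p)[:1]: print(d["score"],d["bbox"])
E
```

```text
time: 3.05
tool_pos: [0.6039, -0.1612, 0.354]
tcp_rot: [-3.14, -0.004, 0.0]
wrist_force: [0.4, -0.2, 0.2]
width: 0.996
grip_force: 0.0
3.1 [ 0.6029225  -0.16309919  0.3541961 ] [ 3.14149938e+00  1.72914344e-03 -9.23104851e-04] [[ 1.     0.001 -0.001]
 [ 0.001 -1.    -0.   ]
 [-0.001  0.    -1.   ]] [-3.03908923e-01  1.15464262e-01  1.50886659e+00 -2.64942592e-04
  1.51779468e+00  1.26580067e+00]
0.98 [99.0, 175.2, 184.7, 205.9]
0.78 [281.5, 336.4, 332.2, 384.0]
0.69 [361.5, 170.2, 448.0, 194.4]
0.59 [189.1, 172.3, 261.1, 200.1]
0.18 [0.0, 152.2, 49.1, 303.1]
0.83 [99.9, 95.3, 444.1, 198.2]
```

View pics/w1.png

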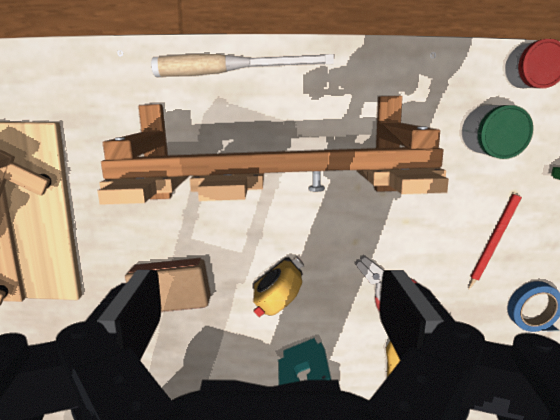

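The wrist picture shows the rail at rows 95-200, with tabs at about (140,188), (225,186) and (410,182), and a bare screw at (316,185). I'll zoom in for precise edges and move on to the rack meanwhile.

```bash
python3 - <<'E'
import cv2
a=cv2.imread("pics/w1.png")[135:215,85:285];b=cv2.imread("pics/w1.png")[135:215,270:470]
import numpy as np
cv2.imwrite("pics/c.png",cv2.resize(np.vstack([a,b]),(750,600),interpolation=cv2.INTER_CUBIC))
E
python3 -m creep '[[0,-0.95,0,0,1],[0,-0.95,0,0,1],[0,-0.95,0,0,1],[0,-0.95,0,0,1],[0,-0.95,0,0,1],[0,-0.95,0,0,1],[-0.3,-0.95,0,0,1],[-0.3,-0.95,0,0,1],[-0.2,-0.75,0,0,1],[0,0,0,0,1],[0,0,0,0,1]]'
python3 - <<'E'
from h import *
p=bot.read_camera("wrist"); save(p,"w2"); 
import pickle; pickle.dump(p,open("w2.pkl","wb"))
E
```

```text
time: 4.58
tool_pos: [0.5636, 0.2513, 0.3546]
tcp_rot: [3.141, -0.006, 0.001]
wrist_force: [-0.1, 0.1, -0.4]
width: 1.005
grip_force: 0.0
```

View pics/c.png

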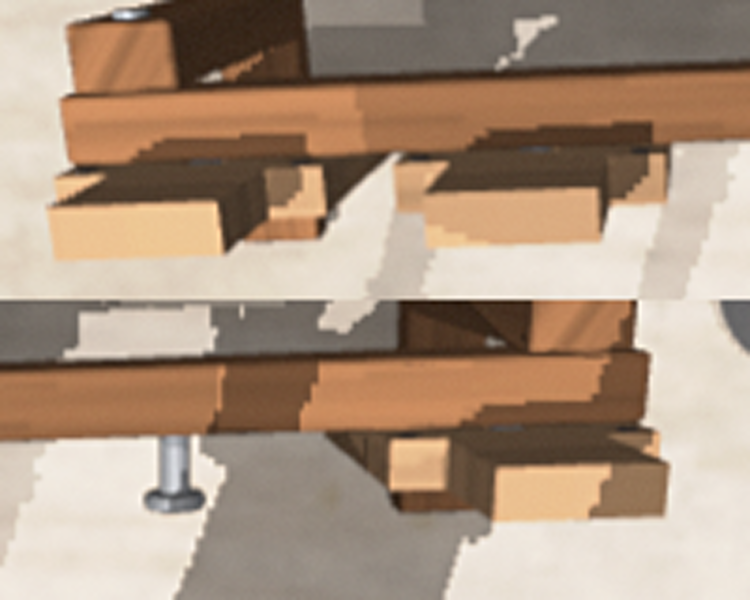

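View pics/w2.png

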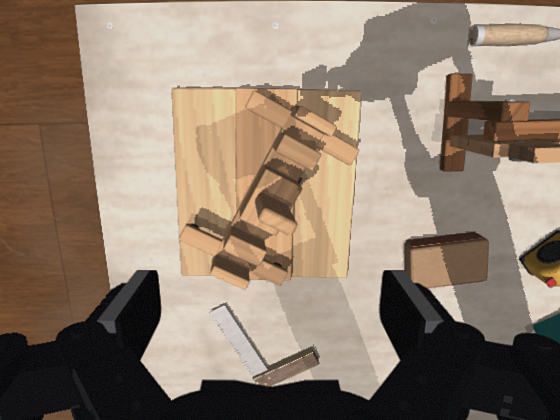

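Rack and board are in view: board corners at about (172,88), (360,90), (348,277), (180,275); the rack's handle top is near (277,217).

```bash
python3 - <<'E'
from h import *
import pickle
p=pickle.load(open("w1.pkl","rb"))
a=lambda q:np.array(q)/3.75+np.array([85,135]); b=lambda q:(np.array(q)-[0,300])/3.75+np.array([270,135])
e=np.r_[unproj(p,a([(72,165)]),.137),unproj(p,b([(648,420)]),.137)]; print("bar front edge",e.round(4), "len",np.linalg.norm(e[0]-e[1]),"yaw",np.arctan2(*(e[0]-e[1])[:2]*[-1,1]))
for n,q in (("A",a([(50,207),(218,203),(222,252),(55,260)])),("B",a([(425,192),(600,188),(600,240),(428,246)])),("C",b([(495,467),(665,460),(664,515),(495,520)]))):
    X=unproj(p,q,.1815); print(n,X.mean(0).round(4),X[:,:2].round(3).tolist())
w=pickle.load(open("w2.pkl","rb"))
print("board",unproj(w,[(172,88),(360,90),(348,277),(180,275)],.015).round(4))
cv2.imwrite("pics/d.png",cv2.resize(w["pixels"][80:290,165:370,::-1],(586,600),interpolation=cv2.INTER_CUBIC))
E
```

```text
bar front edge [[ 0.5948  0.015   0.137 ]
 [ 0.609  -0.3435  0.137 ]] len 0.3588500826658927 yaw 0.03937925723347225
A [ 0.587  -0.0198  0.1815] [[0.593, 0.002], [0.594, -0.042], [0.581, -0.041], [0.579, 0.002]]
B [ 0.5909 -0.116   0.1815] [[0.597, -0.094], [0.598, -0.138], [0.585, -0.138], [0.583, -0.094]]
C [ 0.5984 -0.3074  0.1815] [[0.604, -0.285], [0.606, -0.328], [0.592, -0.33], [0.591, -0.286]]
board [[0.6517 0.3785 0.015 ]
 [0.6483 0.1326 0.015 ]
 [0.3799 0.134  0.015 ]
 [0.384  0.3862 0.015 ]]
```

View pics/d.png

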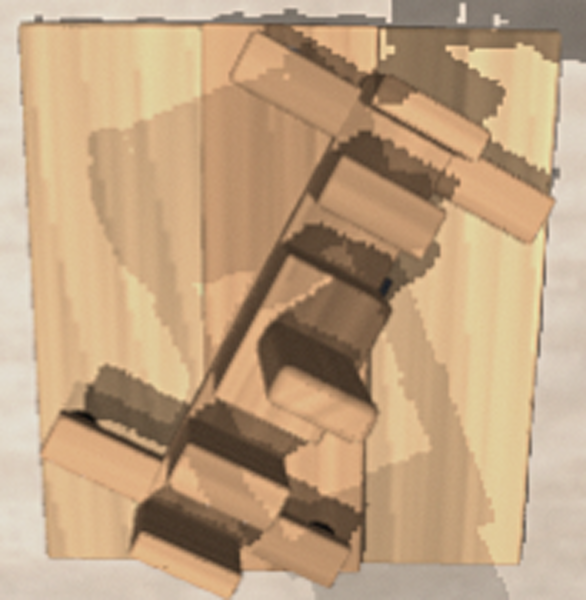

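```bash
cat > fit.py <<'E'
from h import *
def fit(p,obj,img):
    img=np.array(img,float); obj=np.array(obj,float)/1000
    ok,rv,tv=cv2.solvePnP(obj,img,K(p),np.array(p["dist_coeffs"],float))
    e=cv2.projectPoints(obj,rv,tv,K(p),np.array(p["dist_coeffs"],float))[0][:,0]-img
    T=np.array(p["world_to_cam"]); Rw=T[:3,:3].T@cv2.Rodrigues(rv)[0]; o=T[:3,:3].T@(tv[:,0]-T[:3,3])
    return Rw,o,np.abs(e).mean()
E
python3 - <<'E'
from fit import *; import pickle
w=pickle.load(open("w2.pkl","rb"))
q=lambda a,b,z=72,y=25:[(b,y,z),(b,-y,z),(a,-y,z),(a,y,z)]
obj=q(-79,-56)+q(-115,-101)+q(56,79)+q(101,115)+q(-8,8,147,20)
c=[(190,443),(290,490),(268,525),(170,480),(145,530),(240,572),(235,597),(132,548),(343,155),(445,213),(425,255),(318,203),(385,75),(490,135),(485,158),(372,98),(285,365),(378,405),(360,442),(270,400)]
Rw,o,e=fit(w,obj,np.array(c)/2.859+[165,80])
print(Rw.round(3),o.round(4),e,"yaw",np.arctan2(Rw[1,0],Rw[0,0]),"handle top",(o+Rw@[0,0,.147]).round(4))
for f in [(95,65),(95,-65),(-95,65),(-95,-65)]: print(f,(o+Rw@[f[0]/1e3,f[1]/1e3,0]).round(3))
E
```

```text
[[ 0.878  0.478  0.007]
 [-0.475  0.876 -0.086]
 [-0.047  0.073  0.996]] [0.5164 0.2552 0.019 ] 1.154353242836324 yaw -0.4960373957674552 handle top [0.5174 0.2425 0.1655]
(95, 65) [0.631 0.267 0.019]
(95, -65) [0.569 0.153 0.01 ]
(-95, 65) [0.464 0.357 0.028]
(-95, -65) [0.402 0.243 0.019]
```

```bash
python3 -m creep '[[-0.93,0.16,0,0,1],[0,0,0,0.99,1],[0,0,0,0.99,1],[0,0,0,0.99,1],[0,0,0,0.99,1],[0,0,0,0.99,1],[0,0,0.8,0,1],[0,0,0.8,0,1],[0,0,0.8,0,1],[0,0,0.8,0,1],[0,0,0.5,0,1],[0,0,0.4,0,1],[0,0,0.4,0,1],[0,0,0,0,1],[0,0,0,0,1]]'
```

```text
time: 6.5
tool_pos: [0.5175, 0.2453, 0.1304]
tcp_rot: [-3.044, 0.773, -0.002]
wrist_force: [0.6, 0.0, 0.4]
width: 1.002
grip_force: 0.0
```

```bash
python3 -m creep '[[0,0,0,0,0.4],[0,0,0,0,0.2],[0,0,0,0,0],[0,0,0,0,0],[0,0,0,0,0],[0,0,0,0,0],[0,0,0,0,0]]' 80; python3 - <<'E'
from h import *
s,x,r=pose(); M=r.as_matrix(); print(s["time"],x,"yaw",np.arctan2(M[1,0],M[0,0]),M[:,2].round(3),s["wrist_force"],s["torque"],s["width"])
E
```

```text
time: 7.38
tool_pos: [0.5173, 0.2455, 0.1307]
tcp_rot: [-3.044, 0.772, -0.002]
wrist_force: [-1.2, 0.7, 5.0]
width: 0.444
grip_force: 80.1
7.375 [0.51734221 0.24548868 0.13073279] yaw -0.4969904158556107 [ 0.002  0.001 -1.   ] [-1.19624102  0.74416031  5.02189604] [0.09753009 0.1762275  0.03545455] 0.4435001440483493
```

```bash
python3 -m creep '[[0,0,-0.2,0,0],[0,0,-0.2,0,0],[0,0,-0.3,0,0],[0,0,0,-0.6,0],[0,0,0,-0.6,0],[0,0,0,-0.6,0],[0,0,0,-0.6,0],[0,0,0,-0.6,0],[0,0,0,-0.6,0],[0,0,0,-0.6,0],[0,0,0,-0.62,0],[0,-0.24,0,0,0],[0,0,0,0,0],[0,0,0,0,0]]'; python3 - <<'E'
from h import *
p=bot.read_camera("wrist"); save(p,"w3"); 
cv2.imwrite("pics/e.png",cv2.resize(p["pixels"][:,60:500,::-1],(629,600)))
import pickle; pickle.dump(p,open("w3.pkl","wb"))
s,x,r=pose(); M=r.as_matrix(); print(s["time"],x,"yaw",np.arctan2(M[1,0],M[0,0]),M[:,2].round(3),s["wrist_force"],s["torque"],s["width"])
E
```

```text
time: 9.12
tool_pos: [0.5168, 0.2573, 0.1646]
tcp_rot: [3.141, -0.024, -0.0]
wrist_force: [0.8, -0.8, -3.2]
width: 0.437
grip_force: 80.9
9.175 [0.51681929 0.25714169 0.16449652] yaw -0.015195877887468113 [-0. -0. -1.] [ 0.81398059 -0.6486138  -3.8115116 ] [-0.05049936 -0.00501861  0.06366751] 0.4452684463610487
```

View pics/e.png

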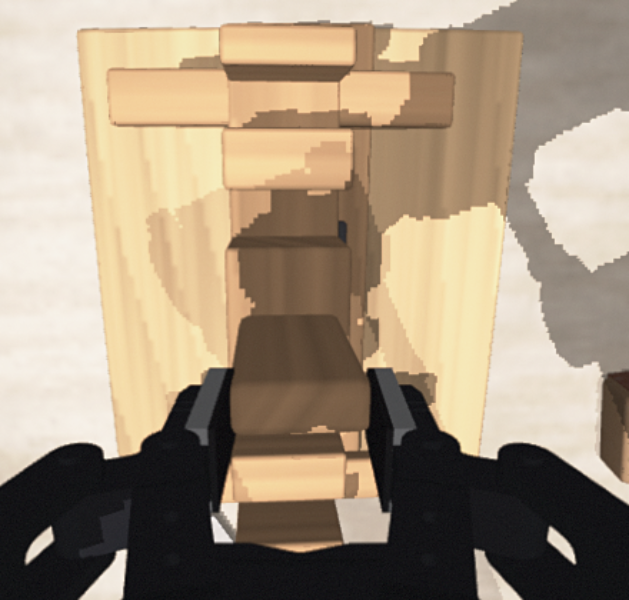

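```bash
python3 - <<'E'
from h import *; import pickle
p=pickle.load(open("w3.pkl","rb"))
f=lambda q:np.array(q)/[1.43,1.4286]+[60,0]
print(unproj(p,f([(108,97),(454,97)]),.087).round(4),unproj(p,f([(79,30),(522,33),(483,450),(117,450)]),.015).round(4))
print("outer wall",unproj(p,f([(220,65),(355,65)]),.127).round(4), unproj(p,f([(223,188),(350,188)]),.127).round(4))
E
```

```text
[[0.6093 0.3403 0.087 ]
 [0.6069 0.1882 0.087 ]] [[0.6516 0.3776 0.015 ]
 [0.6464 0.1321 0.015 ]
 [0.3848 0.1337 0.015 ]
 [0.3886 0.3844 0.015 ]]
outer wall [[0.6158 0.2847 0.127 ]
 [0.6151 0.2358 0.127 ]] [[0.5717 0.2858 0.127 ]
 [0.571  0.2373 0.127 ]]
```

```bash
python3 -m creep '[[0,0.08,0.15,0,0],[0,0,0.15,0,0],[0,0,0.15,0,0],[0,0,0.1,0,0],[0,0,0.05,0,0],[0,0,0,0,0]]'
python3 -m creep '[[0,0,0.05,0,0],[0,0,0.05,0,0],[0,0,0,0,0]]'
```

```text
time: 9.93
tool_pos: [0.5168, 0.253, 0.1343]
tcp_rot: [3.141, -0.024, -0.001]
wrist_force: [0.3, -0.9, -3.0]
width: 0.445
grip_force: 80.8
time: 10.3
tool_pos: [0.5168, 0.2532, 0.1296]
tcp_rot: [-3.141, 0.024, 0.0]
wrist_force: [-0.2, -0.2, -2.3]
width: 0.442
grip_force: 81.0
```

```bash
python3 -m creep '[[0,0,0.03,0,0],[0,0,0.03,0,0],[0,0,0.02,0,0],[0,0,0,0,0]]'
python3 -m creep '[[0,0,0.02,0,0],[0,0,0.02,0,0],[0,0,0,0,0],[0,0,0,0,0]]'
```

```text
time: 10.8
tool_pos: [0.5164, 0.2542, 0.1283]
tcp_rot: [-3.14, 0.025, 0.001]
wrist_force: [-9.0, 0.5, 10.9]
width: 0.446
grip_force: 82.7
time: 11.3
tool_pos: [0.516, 0.2548, 0.1277]
tcp_rot: [-3.139, 0.025, 0.001]
wrist_force: [-12.7, 3.3, 18.3]
width: 0.441
grip_force: 83.5
```

```bash
python3 -m creep '[[0,0,-0.03,0,0],[0,0,-0.03,0,0],[0,0,0,0,0.55],[0,0,0,0,0.7],[0,0,0,0,1],[0,0,0,0,1],[0,0,0,0,1],[0,0,-0.5,0,1],[0,0,-0.8,0,1],[0,0,-0.8,0,1],[0,0,-0.8,0,1],[0,0,-0.8,0,1],[0,0,-0.8,0,1],[0,0,0,0,1],[0,0,0,0,1]]'; python3 - <<'E'
from h import *
p=bot.read_camera("wrist"); save(p,"w4"); 
cv2.imwrite("pics/f.png",cv2.resize(p["pixels"][80:290,165:370,::-1],(586,600),interpolation=cv2.INTER_CUBIC))
import pickle; pickle.dump(p,open("w4.pkl","wb"))
E
```

```text
time: 13.18
tool_pos: [0.5167, 0.2529, 0.3509]
tcp_rot: [3.141, -0.024, -0.001]
wrist_force: [0.1, -0.1, -0.6]
width: 0.999
grip_force: 0.0
```

View pics/f.png

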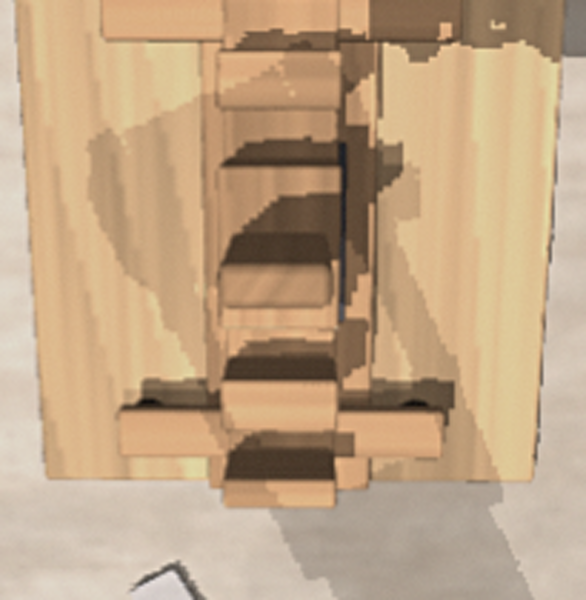

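The rack now stands square with the board. I'll fit its pose.

```bash
python3 - <<'E'
from fit import *; import pickle
w=pickle.load(open("w4.pkl","rb"))
q=lambda a,b,z=72,y=25:[(b,y,z),(b,-y,z),(a,-y,z),(a,y,z)]
obj=q(-79,-56)+q(-115,-101)+q(56,79)+q(-8,8,147,20)+[(34,25,72),(34,-25,72)]
c=[(225,380),(336,380),(336,430),(222,432),(226,480),(336,480),(336,506),(226,507),(218,52),(341,50),(341,106),(219,108),(225,264),(330,264),(328,305),(222,307),(222,165),(341,165)]
Rw,o,e=fit(w,obj,np.array(c)/2.859+[165,80])
print(Rw.round(3),o.round(4),e,"yaw",np.arctan2(Rw[1,0],Rw[0,0]))
f=lambda z,*q:unproj(w,np.array(q)/2.859+[165,80],z).round(4)
print("walls z.087",f(.087,(225,380),(336,380),(336,430),(222,432),(218,52),(341,50),(341,106),(219,108)).tolist())
print("handle",f(.162,(225,264),(330,264),(328,305),(222,307)).mean(0))
print("footbars z.047?",f(.047,(120,408),(443,410),(103,36),(460,36)))
print("strip z.025 left/right",f(.025,(203,160),(382,100),(367,480),(211,480)))
p=bot.read_camera("scene");b=p["pixels"][115:215,140:260];cv2.imwrite("pics/g.png",cv2.resize(b[:,:,::-1],(720,600),interpolation=cv2.INTER_CUBIC))
E
```

```text
[[ 1.     0.017  0.008]
 [-0.017  1.     0.   ]
 [-0.008 -0.001  1.   ]] [0.511  0.2608 0.0102] 0.7358702911670435 yaw -0.017336755984950124
walls z.087 [[0.4569, 0.2852, 0.087], [0.4562, 0.2382, 0.087], [0.4337, 0.2383, 0.087], [0.4335, 0.2873, 0.087], [0.5907, 0.2835, 0.087], [0.5907, 0.2355, 0.087], [0.5693, 0.2356, 0.087], [0.5692, 0.2838, 0.087]]
handle [0.513  0.2608 0.162 ]
footbars z.047? [[0.4319 0.3378 0.047 ]
 [0.4287 0.1871 0.047 ]
 [0.5985 0.3352 0.047 ]
 [0.5961 0.1833 0.047 ]]
strip z.025 left/right [[0.5435 0.2965 0.025 ]
 [0.5691 0.2147 0.025 ]
 [0.3852 0.2211 0.025 ]
 [0.3863 0.2988 0.025 ]]
```

View pics/g.png

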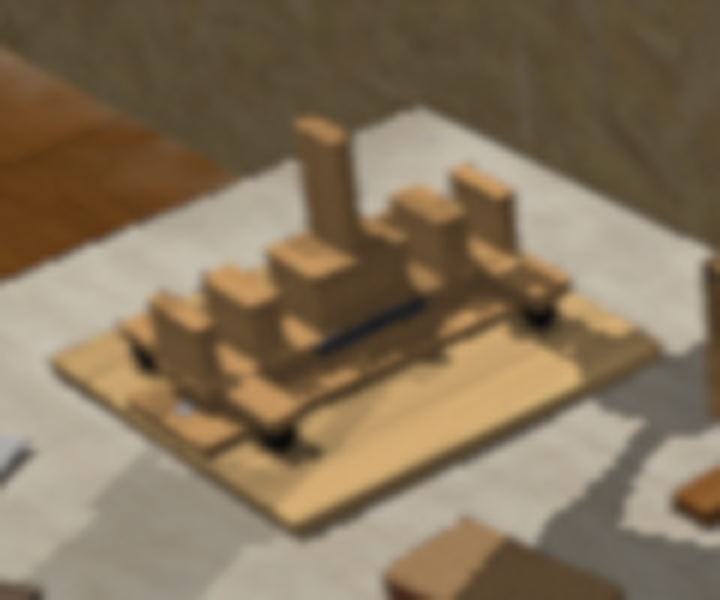

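Rack level and aligned. Now going to template A on the left screw.

```bash
python3 -m creep '[[0,0,0,-0.55,1],[0.2,0.92,0,0,1],[0.2,0.92,0,0,1],[0.2,0.92,0,0,1],[0.2,0.92,0,0,1],[0.2,0.92,0,0,1],[0.2,0.92,0,0,1],[0,0,0.8,0,1],[0,0,0.8,0,1],[0,0,0.5,0,1],[0,0,0,0,1],[0,0,0,0,1]]'; python3 - <<'E'
from h import *
s,x,r=pose(); M=r.as_matrix(); print(x,np.arctan2(M[1,0],M[0,0]))
p=bot.read_camera("wrist"); save(p,"w5")
for d in bot.look_for("template_0",p)[:3]: print(d["score"],d["bbox"])
print("expected tab quad",proj(p,[(.593,.002,.1815),(.594,-.042,.1815),(.581,-.041,.1815),(.579,.002,.1815)]).round())
E
```

```text
time: 14.78
tool_pos: [0.588, -0.0203, 0.2469]
tcp_rot: [-3.141, -0.063, -0.0]
wrist_force: [0.4, -0.2, 0.5]
width: 1.003
grip_force: 0.0
[ 0.58800065 -0.02033848  0.24686138] 0.03987756742612453
0.95 [219.5, 185.9, 321.0, 225.9]
0.92 [332.3, 184.5, 445.9, 225.7]
0.7 [529.1, 188.2, 559.9, 200.3]
expected tab quad [[236. 204.]
 [303. 205.]
 [300. 224.]
 [235. 224.]]
```

View pics/w5.png

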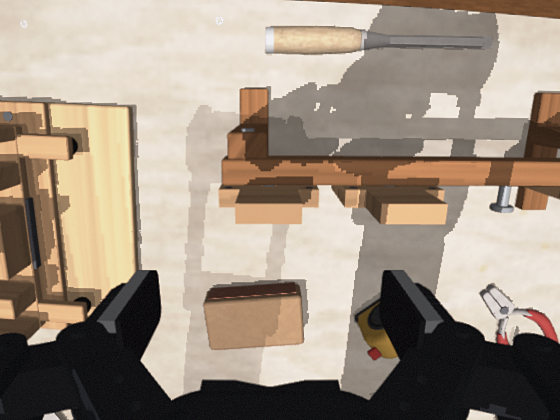

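The tab sits where predicted (pixels 236-302, rows 204-224). Descending and gripping.

```bash
python3 -m creep '[[0,0,0.6,0,1],[0,0,0.6,0,1],[0,0,0.4,0,1],[0,0,0.4,0,1],[0,0,0,0,1],[0,0,0,0,0.6],[0,0,0,0,0.4],[0,0,0,0,0.2],[0,0,0,0,0.2],[0,0,0,0,0.2],[0,0,0,0,0.2]]' 40
```

```text
time: 16.25
tool_pos: [0.5889, -0.0203, 0.148]
tcp_rot: [-3.141, -0.062, -0.004]
wrist_force: [0.1, 0.5, 6.3]
width: 0.491
grip_force: 40.5
```

```bash
python3 -m creep '[[0,0,-0.15,0,0.2],[0,0,-0.15,0,0.2],[0,0,-0.15,0,0.2],[0,0,0,0,0.2]]'; python3 -m creep '[[0,0,0,0,0.2]]'
```

```text
time: 16.75
tool_pos: [0.5884, -0.0204, 0.1699]
tcp_rot: [3.141, 0.062, 0.003]
wrist_force: [-0.0, -0.1, -1.0]
width: 0.491
grip_force: 40.6
time: 16.88
tool_pos: [0.5876, -0.0204, 0.1688]
tcp_rot: [-3.141, -0.062, 0.001]
wrist_force: [0.1, 0.1, -1.0]
width: 0.492
grip_force: 40.6
```

```bash
python3 -m creep '[[-0.1,0,0,0,0.2],[-0.1,0,0,0,0.2],[0,0,0,0,0.2]]'; python3 -m creep '[[-0.15,0,0,0,0.2],[-0.15,0,0,0,0.2],[-0.15,0,0,0,0.2],[0,0,0,0,0.2]]'
```

```text
time: 17.25
tool_pos: [0.5771, -0.0208, 0.1688]
tcp_rot: [-3.141, -0.062, 0.001]
wrist_force: [-0.9, 0.5, -1.9]
width: 0.492
grip_force: 40.6
time: 17.75
tool_pos: [0.5546, -0.0216, 0.169]
tcp_rot: [-3.141, -0.062, 0.0]
wrist_force: [0.7, -0.8, -1.0]
width: 0.494
grip_force: 40.6
```

```bash
python3 -m creep '[[-0.2,0,-0.7,0,0.2],[0.2,0,-0.7,0,0.2],[0.05,-0.94,-0.7,0,0.2],[0.05,-0.94,0,0,0.2],[0.05,-0.94,0,0,0.2],[0.05,-0.94,0,0,0.2],[0.05,-0.94,0,0,0.2],[0.04,-0.94,0,0.57,0.2],[0,0,0,0,0.2],[0,0,0,0,0.2],[0,0,0,0,0.2]]'
cat > chk.py <<'E'
from h import *; import sys
name=sys.argv[1]; cx,cy,yaw=map(float,sys.argv[2:5])
p=bot.read_camera("wrist"); im=p["pixels"][:,:,::-1].copy()
c,s=np.cos(yaw),np.sin(yaw)
q=lambda a,b,z,y:[(b,y,z),(b,-y,z),(a,-y,z),(a,y,z)]
for Q in (q(-79,-56,72,25),q(-115,-101,72,25),q(56,79,72,25),q(101,115,72,25),q(-8,8,147,20),q(-34,34,72,25)):
    X=[(cx+(c*a-s*b)/1e3,cy+(s*a+c*b)/1e3,.015+z/1e3) for a,b,z in Q]
    u=proj(p,X); cv2.polylines(im,[u.round().astype(int)],True,(255,0,255),1)
cv2.imwrite("pics/"+name+".png",im); np.save(name,p["pixels"])
st,x,r=pose(); M=r.as_matrix(); print(st["time"],x.round(4),"yaw",np.arctan2(M[1,0],M[0,0]).round(4))
import pickle; pickle.dump(p,open(name+".pkl","wb"))
E
python3 chk.py k1 .5125 .261 -.017
```

```text
time: 19.12
tool_pos: [0.5587, 0.2596, 0.274]
tcp_rot: [3.141, -0.029, 0.0]
wrist_force: [0.4, -1.3, -1.0]
width: 0.493
grip_force: 41.2
19.175 [0.5588 0.2595 0.274 ] yaw -0.0186
```

View pics/k1.png

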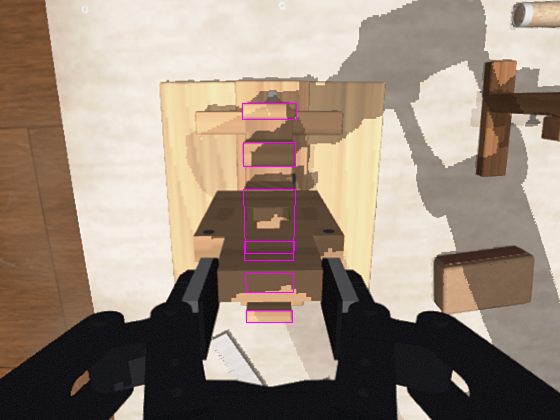

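Rack outlines match, so it hasn't moved. Lowering into slot x=+45.

```bash
python3 -m creep '[[0,-0.01,0.6,0,0.2],[0,0,0.6,0,0.2],[0,0,0.2,0,0.2],[0,0,0.2,0,0.2],[0,0,0.2,0,0.2],[0,0,0.2,0,0.2],[0,0,0.2,0,0.2],[0,0,0,0,0.2],[0,0,0,0,0.2]]'
```

```text
time: 20.3
tool_pos: [0.5588, 0.2614, 0.1642]
tcp_rot: [-3.141, 0.027, -0.0]
wrist_force: [0.2, -0.5, -1.2]
width: 0.491
grip_force: 41.2
```

```bash
python3 -m creep '[[0,0,0.08,0,0.2],[0,0,0.06,0,0.2],[0,0,0.06,0,0.2],[0,0,0,0,0.2]]'
```

```text
time: 20.8
tool_pos: [0.5587, 0.2612, 0.154]
tcp_rot: [-3.141, 0.027, -0.0]
wrist_force: [-0.0, -0.5, -1.0]
width: 0.492
grip_force: 41.2
```

```bash
python3 -m creep '[[0,0,0.03,0,0.2],[0,0,0.03,0,0.2],[0,0,0,0,0.2]]'; python3 -m creep '[[0,0,0.02,0,0.2],[0,0,0,0,0.2]]'
```

```text
time: 21.18
tool_pos: [0.5603, 0.2617, 0.1537]
tcp_rot: [-3.14, 0.027, -0.007]
wrist_force: [-0.2, 0.0, 7.9]
width: 0.494
grip_force: 42.1
time: 21.42
tool_pos: [0.5609, 0.2619, 0.1536]
tcp_rot: [-3.14, 0.027, -0.009]
wrist_force: [-0.7, -0.2, 10.3]
width: 0.491
grip_force: 42.4
```

```bash
python3 -m creep '[[0,0,-0.05,0,0.55],[0,0,0,0,0.7],[0,0,0,0,1],[0,0,0,0,1],[0,0,-0.3,0,1],[0,0,-0.7,0,1],[0,0,-0.9,0,1],[0,0,-0.9,0,1],[0,0,-0.9,0,1],[0,0,-0.2,-0.57,1],[0,0,0,0,1],[0,0,0,0,1]]'; python3 chk.py k2 .5125 .261 -.017
```

```text
time: 22.92
tool_pos: [0.5582, 0.261, 0.3468]
tcp_rot: [3.141, 0.061, -0.002]
wrist_force: [-1.0, -0.1, -1.0]
width: 0.999
grip_force: 0.0
22.975 [0.558  0.261  0.3462] yaw 0.0391
```

View pics/k2.png

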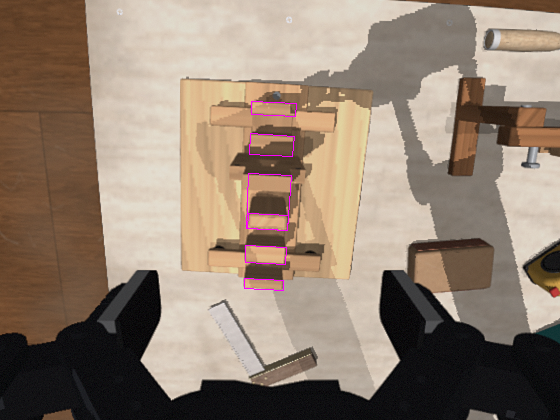

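The template stands upright in its slot and the rack outlines match. On to template B.

```bash
python3 -m creep '[[0.045,0.946,0,0,1],[0.045,0.946,0,0,1],[0.045,0.946,0,0,1],[0.045,0.946,0,0,1],[0.045,0.946,0,0,1],[0.045,0.946,0,0,1],[0.045,0.946,0,0,1],[0.045,0.946,0,0,1],[0,0,0.8,0,1],[0,0,0.8,0,1],[0,0,0.4,0,1],[0,0,0,0,1],[0,0,0,0,1]]'; python3 - <<'E'
from h import *
s,x,r=pose(); M=r.as_matrix(); print(x,np.arctan2(M[1,0],M[0,0]))
p=bot.read_camera("wrist"); 
for d in bot.look_for("template_0",p)[:3]: print(d["score"],d["bbox"])
print("expected tab quad",proj(p,[(.597,-.094,.1815),(.598,-.138,.1815),(.585,-.138,.1815),(.583,-.094,.1815)]).round())
E
```

```text
time: 24.6
tool_pos: [0.5926, -0.1162, 0.2491]
tcp_rot: [3.14, 0.063, 0.004]
wrist_force: [-0.5, -0.7, 0.6]
width: 1.0
grip_force: 0.0
[ 0.59258653 -0.11615662  0.24911949] 0.04014041344560273
0.82 [429.9, 188.2, 557.4, 227.1]
0.73 [219.7, 184.6, 315.7, 226.1]
0.44 [338.6, 381.4, 359.8, 395.2]
expected tab quad [[236. 204.]
 [303. 205.]
 [302. 224.]
 [236. 224.]]
```

```bash
python3 -m creep '[[-0.03,0,0.6,0,1],[0,0,0.6,0,1],[0,0,0.4,0,1],[0,0,0.4,0,1],[0,0,0,0,1],[0,0,0,0,0.6],[0,0,0,0,0.4],[0,0,0,0,0.2],[0,0,0,0,0.2],[0,0,0,0,0.2],[0,0,0,0,0.2]]' 40; python3 -m creep '[[0,0,-0.15,0,0.2],[0,0,-0.15,0,0.2],[0,0,-0.15,0,0.2],[0,0,0,0,0.2],[0,0,0,0,0.2]]'
```

```text
time: 26.08
tool_pos: [0.5912, -0.1163, 0.149]
tcp_rot: [3.141, 0.062, 0.004]
wrist_force: [-0.1, 0.8, 6.0]
width: 0.493
grip_force: 40.3
time: 26.7
tool_pos: [0.59, -0.1162, 0.1698]
tcp_rot: [-3.141, -0.063, 0.0]
wrist_force: [0.3, 0.5, -0.6]
width: 0.487
grip_force: 40.6
```

```bash
python3 -m creep '[[-0.1,0,0,0,0.2],[-0.1,0,0,0,0.2],[0,0,0,0,0.2]]'; python3 -m creep '[[-0.15,0,0,0,0.2],[-0.15,0,0,0,0.2],[-0.15,0,0,0,0.2],[0,0,0,0,0.2]]'
```

```text
time: 27.08
tool_pos: [0.5795, -0.1166, 0.1698]
tcp_rot: [-3.141, -0.062, 0.001]
wrist_force: [0.2, -0.5, -1.1]
width: 0.487
grip_force: 40.6
time: 27.58
tool_pos: [0.557, -0.1175, 0.17]
tcp_rot: [-3.141, -0.062, 0.0]
wrist_force: [0.4, -0.3, -1.2]
width: 0.487
grip_force: 40.6
```

```bash
python3 -m creep '[[-0.2,0,-0.9,0,0.2],[0.2,0,-0.9,0,0.2],[0,0,-0.9,0,0.2],[0.04,-0.946,-0.83,0,0.2],[0.04,-0.946,0,0,0.2],[0.04,-0.946,0,0,0.2],[0.04,-0.946,0,0,0.2],[0.04,-0.946,0,0,0.2],[0.04,-0.946,0,0,0.2],[0.04,-0.946,0,0,0.2],[0.04,-0.946,0,0,0.2],[0,0,0,0,0.2],[0,0,0,0,0.2]]'
cat > cmp.py <<'E'
from h import *; import sys
ref=cv2.cvtColor(np.load("k2.npy"),cv2.COLOR_RGB2GRAY); p=bot.read_camera("wrist"); np.save("cur",p["pixels"]); save(p,"cur")
g=cv2.cvtColor(p["pixels"],cv2.COLOR_RGB2GRAY)
for n,(a,b,c,d) in {"board TL":(70,100,170,210),"board TR":(75,110,350,385),"end bar L":(98,130,200,240),"end bar R":(98,135,300,345),"walls":(95,155,245,300)}.items():
    t=ref[a:b,c:d]; m=cv2.matchTemplate(g[max(a-45,0):b+45,c-45:d+45],t,cv2.TM_CCOEFF_NORMED); _,v,_,l=cv2.minMaxLoc(m)
    print(n,"shift",l[0]-45,l[1]-(a-max(a-45,0)),round(v,2))
s,x,r=pose(); print(s["time"],x.round(4))
E
python3 cmp.py
```

```text
time: 29.2
tool_pos: [0.5586, 0.2607, 0.346]
tcp_rot: [3.14, 0.064, -0.0]
wrist_force: [0.6, -0.1, -0.8]
width: 0.489
grip_force: 41.1
board TL shift -1 0 0.94
board TR shift 0 1 0.64
end bar L shift 0 1 0.91
end bar R shift 33 16 0.48
walls shift 0 1 0.8
29.25 [0.5587 0.2602 0.3461]
```

```bash
python3 -m creep '[[0,0,0,0.57,0.2],[0.43,0,0,0,0.2],[0.436,0,0,0,0.2],[0,0,0.8,0,0.2],[0,0,0.8,0,0.2],[0,0,0.8,0,0.2],[0,0,0.3,0,0.2],[0,0,0.2,0,0.2],[0,0,0.2,0,0.2],[0,0,0.2,0,0.2],[0,0,0.2,0,0.2],[0,0,0.15,0,0.2],[0,0,0,0,0.2],[0,0,0,0,0.2]]'; python3 -m creep '[[0,0,0.06,0,0.2],[0,0,0.04,0,0.2],[0,0,0.04,0,0.2],[0,0,0,0,0.2]]'
```

```text
time: 31.0
tool_pos: [0.6021, 0.2603, 0.1639]
tcp_rot: [-3.141, 0.027, -0.001]
wrist_force: [0.0, -0.1, -1.0]
width: 0.491
grip_force: 41.1
time: 31.5
tool_pos: [0.6017, 0.26, 0.1564]
tcp_rot: [3.141, -0.027, -0.001]
wrist_force: [-0.1, -0.8, -1.3]
width: 0.49
grip_force: 41.1
```

```bash
python3 -m creep '[[0,0,0.05,0,0.2],[0,0,0.04,0,0.2],[0,0,0,0,0.2]]'; python3 -m creep '[[0,0,0.03,0,0.2],[0,0,0.02,0,0.2],[0,0,0,0,0.2]]'
```

```text
time: 31.88
tool_pos: [0.6036, 0.2607, 0.1548]
tcp_rot: [-3.14, 0.027, -0.007]
wrist_force: [-0.9, -0.7, 6.2]
width: 0.489
grip_force: 42.1
time: 32.25
tool_pos: [0.6049, 0.261, 0.1545]
tcp_rot: [-3.139, 0.027, -0.012]
wrist_force: [-1.0, -0.0, 11.8]
width: 0.489
grip_force: 42.8
```

```bash
python3 -m creep '[[0,0,-0.08,0,0.55],[0,0,0,0,0.7],[0,0,0,0,1],[0,0,0,0,1],[0,0,-0.3,0,1],[0,0,-0.7,0,1],[0,0,-0.9,0,1],[0,0,-0.9,0,1],[0,0,-0.9,0,1],[0,0,-0.2,-0.57,1],[0,0,0,0,1],[0,0,0,0,1]]'; python3 -m creep '[[-0.0435,0.9455,0,0,1],[-0.0435,0.9455,0,0,1],[-0.0435,0.9455,0,0,1],[-0.0435,0.9455,0,0,1],[-0.0435,0.9455,0,0,1],[-0.0435,0.9455,0,0,1],[-0.0435,0.9455,0,0,1],[-0.0435,0.9455,0,0,1],[-0.0435,0.9455,0,0,1],[-0.0435,0.9455,0,0,1],[-0.0435,0.9455,0,0,1],[-0.0435,0.9455,0,0,1],[0,0,0.8,0,1],[0,0,0.8,0,1],[0,0,0.4,0,1],[0,0,0,0,1],[0,0,0,0,1]]'; python3 - <<'E'
from h import *
s,x,r=pose(); M=r.as_matrix(); print(x,np.arctan2(M[1,0],M[0,0]))
p=bot.read_camera("wrist"); 
for d in bot.look_for("template_0",p)[:3]: print(d["score"],d["bbox"])
print("expected tab quad",proj(p,[(.604,-.285,.1815),(.606,-.328,.1815),(.592,-.33,.1815),(.591,-.286,.1815)]).round())
E
```

```text
time: 33.75
tool_pos: [0.6015, 0.2599, 0.3479]
tcp_rot: [3.141, 0.061, -0.002]
wrist_force: [-0.2, -0.7, -0.5]
width: 1.001
grip_force: 0.0
time: 35.88
tool_pos: [0.5993, -0.308, 0.2504]
tcp_rot: [3.14, 0.063, 0.003]
wrist_force: [-0.1, -0.0, 0.6]
width: 1.005
grip_force: 0.0
[ 0.599257   -0.30798009  0.2504039 ] 0.04008299928904171
0.97 [495.6, 185.0, 557.9, 223.3]
0.82 [171.7, 382.6, 198.6, 400.5]
0.74 [221.9, 186.3, 318.6, 226.6]
expected tab quad [[235. 203.]
 [300. 202.]
 [302. 223.]
 [236. 222.]]
```

```bash
python3 -m creep '[[-0.02,0,0.6,0,1],[0,0,0.6,0,1],[0,0,0.4,0,1],[0,0,0.43,0,1],[0,0,0,0,1],[0,0,0,0,0.6],[0,0,0,0,0.4],[0,0,0,0,0.2],[0,0,0,0,0.2],[0,0,0,0,0.2],[0,0,0,0,0.2]]' 40; python3 -m creep '[[0,0,-0.15,0,0.2],[0,0,-0.15,0,0.2],[0,0,-0.15,0,0.2],[0,0,0,0,0.2],[0,0,0,0,0.2]]'
```

```text
time: 37.35
tool_pos: [0.5983, -0.3082, 0.1489]
tcp_rot: [3.14, 0.062, 0.004]
wrist_force: [0.0, -0.1, 6.2]
width: 0.49
grip_force: 40.4
time: 37.98
tool_pos: [0.5973, -0.3078, 0.1695]
tcp_rot: [-3.141, -0.062, 0.0]
wrist_force: [-0.8, 0.2, -0.8]
width: 0.493
grip_force: 40.6
```

```bash
python3 -m creep '[[-0.1,0,0,0,0.2],[-0.1,0,0,0,0.2],[0,0,0,0,0.2]]'; python3 -m creep '[[-0.15,0,0,0,0.2],[-0.15,0,0,0,0.2],[-0.15,0,0,0,0.2],[0,0,0,0,0.2]]'
```

```text
time: 38.35
tool_pos: [0.5867, -0.3082, 0.1695]
tcp_rot: [-3.141, -0.062, 0.001]
wrist_force: [0.7, 0.3, -1.2]
width: 0.492
grip_force: 40.6
time: 38.85
tool_pos: [0.5642, -0.3092, 0.1698]
tcp_rot: [-3.141, -0.062, 0.0]
wrist_force: [0.5, 0.2, -0.3]
width: 0.49
grip_force: 40.6
```

```bash
python3 -m creep '[[-0.2,0,-0.9,0,0.2],[0.2,0,-0.9,0,0.2],[0,0,-0.9,0,0.2],[0.028,-0.95,-0.83,0,0.2],[0.028,-0.95,0,0,0.2],[0.028,-0.95,0,0,0.2],[0.028,-0.95,0,0,0.2],[0.028,-0.95,0,0,0.2],[0.028,-0.95,0,0,0.2],[0.028,-0.95,0,0,0.2],[0.028,-0.95,0,0,0.2],[0.028,-0.95,0,0,0.2],[0.028,-0.95,0,0,0.2],[0.028,-0.95,0,0,0.2],[0.028,-0.95,0,0,0.2],[0,0,0,0,0.2],[0,0,0,0,0.2]]'; python3 cmp.py
```

```text
time: 40.98
tool_pos: [0.5589, 0.2606, 0.3457]
tcp_rot: [3.14, 0.064, -0.0]
wrist_force: [-0.1, -0.2, -1.3]
width: 0.491
grip_force: 41.1
board TL shift -1 1 0.95
board TR shift 5 0 0.64
end bar L shift -1 1 0.85
end bar R shift 33 12 0.47
walls shift -13 -45 0.54
41.025 [0.5591 0.26   0.3458]
```

```bash
python3 -m creep '[[0,0,0,0.57,0.2],[-0.92,0,0,0,0.2],[-0.92,0,0,0,0.2],[0,0,0,0,0.2],[0,0,0.8,0,0.2],[0,0,0.8,0,0.2],[0,0,0.8,0,0.2],[0,0,0.3,0,0.2],[0,0,0,0,0.2],[0,0,0,0,0.2]]'
```

```text
time: 42.28
tool_pos: [0.4686, 0.2626, 0.2129]
tcp_rot: [-3.14, 0.028, -0.005]
wrist_force: [-0.1, -0.6, 0.4]
width: 0.491
grip_force: 41.1
```

```bash
python3 -m creep '[[-0.02,0,0.2,0,0.2],[0,0,0.2,0,0.2],[0,0,0.2,0,0.2],[0,0,0.2,0,0.2],[0,0,0.15,0,0.2],[0,0,0,0,0.2],[0,0,0,0,0.2]]'; python3 -m creep '[[0,0,0.06,0,0.2],[0,0,0.05,0,0.2],[0,0,0.04,0,0.2],[0,0,0,0,0.2]]'
```

```text
time: 43.15
tool_pos: [0.4663, 0.2624, 0.1636]
tcp_rot: [-3.141, 0.027, -0.001]
wrist_force: [0.7, -0.1, -1.0]
width: 0.486
grip_force: 41.1
time: 43.65
tool_pos: [0.4658, 0.2622, 0.1555]
tcp_rot: [3.141, -0.027, -0.001]
wrist_force: [-0.3, 0.7, -0.5]
width: 0.491
grip_force: 41.1
```

```bash
python3 -m creep '[[0,0,0.04,0,0.2],[0,0,0.03,0,0.2],[0,0,0,0,0.2]]'; python3 -m creep '[[0,0,0.02,0,0.2],[0,0,0,0,0.2]]'
```

```text
time: 44.02
tool_pos: [0.4677, 0.2629, 0.1545]
tcp_rot: [-3.14, 0.027, -0.006]
wrist_force: [0.8, 0.2, 6.9]
width: 0.491
grip_force: 42.1
time: 44.28
tool_pos: [0.4683, 0.2631, 0.1544]
tcp_rot: [-3.14, 0.027, -0.008]
wrist_force: [-0.0, -0.7, 9.5]
width: 0.489
grip_force: 42.5
```

```bash
python3 -m creep '[[0,0,-0.05,0,0.55],[0,0,0,0,0.7],[0,0,0,0,1],[0,0,0,0,1],[0,0,-0.3,0,1],[0,0,-0.7,0,1],[0,0,-0.9,0,1],[0,0,-0.9,0,1],[0,0,-0.9,0,1],[0.5,0,-0.2,0,1],[0.6,0,0,0,1],[0.6,0,0,0,1],[0,0,0,0,1],[0,0,0,0,1]]'; python3 chk.py k3 .5125 .261 -.017; python3 -m creep '[[0,0.95,0,0,1],[0,0.95,0,0,1],[0,0.95,0,0,1],[0,0.95,0,0,1],[0,0.95,0,0,1],[0,0.95,0,0,1],[0,0.95,0,0,1],[0,0.95,0,0,1],[0,0.95,0,0,1],[0,0.95,0,0,1],[0,0,0,0,1]]'; python3 - <<'E'
from h import *
p=bot.read_camera("scene"); b=p["pixels"][105:275,140:350,::-1]; k=cv2.imread("pics/k3.png")[60:310,160:390]
L=cv2.resize(k,(360,391),interpolation=cv2.INTER_CUBIC);Rr=cv2.resize(b,(430,391)[:2],interpolation=cv2.INTER_CUBIC)
cv2.imwrite("pics/z.png",np.hstack([L,Rr]))
E
```

```text
time: 46.02
tool_pos: [0.5506, 0.2608, 0.3493]
tcp_rot: [-3.141, 0.027, 0.0]
wrist_force: [-0.3, -0.1, 0.8]
width: 1.002
grip_force: 0.0
46.075 [0.5504 0.2609 0.3493] yaw -0.017
time: 47.45
tool_pos: [0.5419, -0.2164, 0.349]
tcp_rot: [3.141, -0.033, -0.0]
wrist_force: [-0.5, 0.4, 0.1]
width: 1.004
grip_force: 0.0
```

View pics/z.png

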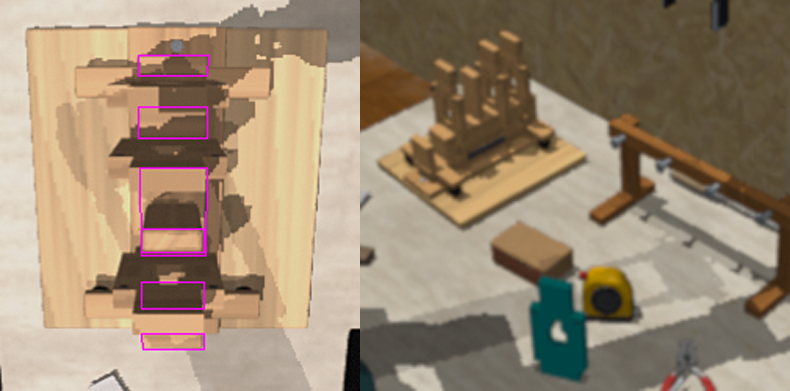

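The overlay shows the rack unmoved with all its outlines matching. The scene shows three templates upright in the slots, four empty screws and the bystanders in place.

```bash
python3 -c "
from workcell import bot
print(bot.finish_job())"
```

```text
the job is handed in; nothing more can be done
None
```

I turned the rack level onto the plain board, stood all three templates that were on the rail upright in its slots, left the bystanders untouched as far as the last picture shows, and handed the job in at about 47 s on the robot's clock.

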